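# Hold the ticket clip open astride the order board

## Task

Take the blue spring clip out of its rack by squeezing its two handles right together, and carry it squeezed open to the upright order-ticket board. Lower it over the board's top edge at the red tab, so that one gaping jaw hangs well down on each side, the clip upright, in line with the edge and centred on the tab, touching neither board nor tab. Finish while still holding it there wide open, so that the cook can slip tickets in; do not bump the board on the way, and leave everything else where it stands.

Things in the scene. Friction and masses are not known exactly. Their poses are not given: they have to be found in the camera images.
- clip: Blue metal spring clip, black rubber outside its two handles, steel coil in the middle; loose, about 120 g. Origin on its hinge axis = its y axis; z up from jaws to handles; x across the handles (squeeze line). A half turn about z changes nothing. An 8 mm square bar, 76 mm long in y, sticks out at both ends of the hinge and lies in the rack's notches. The coil reaches 9 mm below the origin.
- clip_grip (a point): Midway between the handles, 32 mm above the clip's origin: where to squeeze. Handles are 36 mm wide in y and end 46 mm above the origin. Shut they slope outwards, 62 mm over their outsides at the top; fully squeezed they stand parallel, 27 mm over their outsides. The spring resists with 4 N a handle at first, 10 N fully squeezed; a 25 to 60 N grip holds it at its stop.
- clip_a (a joint): Opening of the jaw on the clip's +x side: 0 shut (spring-loaded), 0.35 rad fully squeezed, at its stop. Positive = opening.
- clip_b (a joint): The same for the jaw on the -x side; a coupling keeps both equal.
- clip_a_tip (a point): Lowest edge of the +x jaw, middle of its 50 mm width (y). Shut: 56 mm below the clip's origin, jaws meeting. Fully open: 54 mm below the origin, 22 mm out in x; between the open jaws all is free up to the coil.
- clip_b_tip (a point): Lowest edge of the -x jaw, middle of its 50 mm width; mirror image of the other.
- rack: Fixed grey metal rack, base 80 x 100 x 10 mm with two cheeks (6 mm thick, 34 mm deep in x) at y = -33 and +33 mm. Open notches 11 mm wide in the cheeks' tops carry the clip's bar; the clip's origin lies 70 mm above the table, the cheeks' tops at 79 mm. Nothing stands on the +x and -x sides. Origin at the centre of the underside; lift the clip straight up.
- ticket_board: Fixed upright white plastic panel with paper slips on it, 5 mm thick in x, 180 mm long in y, its top edge 136 mm above the table, in a wooden foot 80 x 200 x 22 mm. Origin at the centre of the underside; the top edge runs along its y axis.
- tab: Red plastic tab fixed over the board's top edge, somewhere along it: 9 mm thick in x, 22 mm long in y, 24 mm high. Origin at the centre of its top, 138 mm above the table; axes parallel to the board's.
- mustard_bottle: Yellow-brown sauce bottle, 56 mm across, 199 mm high, loose; origin at the underside. Leave alone.
- brown_bottle: Dark brown sauce bottle, 58 mm across, 190 mm high, loose; origin at the underside. Leave alone.
- shaker: Salt shaker with a grey top, 44 mm across, 90 mm high, loose; origin at the underside. Leave alone.
- timer: Red and white round kitchen timer, 56 mm across, 37 mm high, loose; origin at the underside. Leave alone.
- tape: Roll of brown tape lying flat, 96 mm across, 48 mm high, loose; origin at the underside. Leave alone.

How it is judged:
By the outcome, as a careful person would: the job done as asked, in the order asked, and still so for the second after the job is handed in, while the arm keeps its last pose, push and grip.
It also fails if it takes over 38 s, if anything falls off the work surface, if the arm or the gripper's body presses on something with over 40 N, if the wrist force passes 120 N, or if a joint passes its speed limit or range.

## Robot

A 6-joint arm with a two-finger parallel gripper is mounted at the origin on a cart in front of the work surface, level with it; the furniture and walls round the work are solid. World frame = base frame: x ahead of the robot, y to its left, z up, the work surface at z = 0. Lengths are in mm, angles in rad, forces in N, time in s.
With the tool pointing down it reaches from about 350 to 725 mm from the base axis. Payload 4.3 kg.
Tool frame: the origin (TCP) lies at the very end of the fingers, on their centre line; the grasp point (between the pads) lies 19 mm behind it; z points along the fingers, y is the line along which they close (so a half turn about z gives the same grasp; the last joint's range is limited). The gripper opens to 85 mm and grips with 20 to 120 N. Pads are 22 mm wide; open, the fingers measure 114 mm over their backs; the gripper's body (76 mm by 85 mm) begins 54 mm behind the grasp point. The pads swing forward as they close: fully open they stand 13 mm farther back than shut.
Start: joints at [1.044, 0.377, 0.081, 1.274, 0, 1.46], TCP at [232.792, 525.809, 231.329] pointing down, gripper open.
Joint ranges: [-2.72, 2.72], [-0.84, 1.66], [-1.02, 1.22], [-1.77, 2.12], [-1.37, 1.28], [-3.14, 3.14]. Speed limits (rad/s): [2.57, 2.57, 3.14, 3.14, 3.14, 3.14].

## Interface

Orientations are given as a unit quaternion [x, y, z, w].
In Python, from plant import manip, vision, order, state gives the robot as it stands (manip), with the cameras (vision), the readings as plain functions and the job (order).
- The arm moves only by the tool send_path, called after "Call:" as name(argument=value, ...) on one line, values as JSON. Schema: {"type":"object","properties":{"rows":{"type":"array","items":{"type":"object","properties":{"sx":{"type":"number"},"sy":{"type":"number"},"sz":{"type":"number"},"drx":{"type":"number"},"dry":{"type":"number"},"drz":{"type":"number"},"aperture":{"type":"number"}},"additionalProperties":false,"required":["aperture"]},"minItems":1,"maxItems":5},"only":{"type":"string"},"quiet":{"type":"boolean"},"lines":{"type":"string"}},"required":["rows"],"additionalProperties":false}. rows is a list of rows, 1 to 5 of them, each an object with the fields sx, sy, sz (the shift in mm), drx, dry, drz (a rotation vector in rad), aperture (the finger opening in mm); a field left out counts as zero (the opening has to be given); each row is the pose to reach, as a shift and turn from the pose commanded when the call began, along the tool's axes at that moment; what a row does not reach only later rows make up. A row lasts 1/12 s, in which the tool goes at most 41.7 mm and 0.125 rad, less where a joint would pass 70% of its speed; a pose out of reach is approached as far as the arm can. The fingers move at their own pace and stop on an object; the grip force is fixed at half the most. Time passes only in rows, so rows that do not move let the fingers close. The tool returns the time, the measured TCP pose, the force, the opening and the grip force at its end. only (a regular expression) keeps the lines of the reply that match it, lines (a string "A,B") keeps lines A to B, and quiet returns only ok. Input that does not fit is refused with a message, and nothing moves.
- state(): the state, without advancing time (a new reading comes with each control period).
- vision.capture(name): name is "scene" or "top" or "wrist"; returns a dict with "img" (480x640x3 uint8, red, green, blue), "fx", "fy", "cx", "cy" (pixels), "pose" (4x4, takes a point from camera to world coordinates); the wrist camera has in their place "hand_eye" (4x4, takes a point from camera to tool coordinates, whose origin is the TCP and whose axes are the flange's). Camera axes: x right, y down, z forward; pixel columns grow to the right and rows downward; lengths in mm; the calibration is good to about 2 mm. The wrist camera is an equidistant fisheye: a pixel r from the principal point sees the ray r / f radians off the axis. A picture is of the moment at which its call begins: read the wrist's pose just before it. There is no depth.
- order.finish_job(): hands the job in; it is judged then, once.
The state is a dict: "t": time; "joints": joint angles; "joint_velocities": joint speeds; "effort": joint torques, N m; "ee_pos": TCP position; "tcp_rot": TCP orientation; "force": force on the tool from outside, world axes, zero at the start; "torque": the same for the moment, N m; "opening": finger opening in mm; "gripper_force": force on a finger pad.
Only numpy, scipy, OpenCV 4.12 (cv2) and the standard library are available. Lean on these libraries where they do the work, as an engineer would, in place of code of your own. Each camera call takes 0.05 s, during which the arm holds its last target. There are 200 camera calls.

## Working session

There is one attempt and no reset: what is moved stays moved. The work goes in short steps, Python scripts to look and compute and a tool call to move; the robot and the scene stay as the last step left them, time stands still between calls to the robot, and variables do not carry over. Pictures are saved under pics/ and viewed, at most 10 in all, crops included, and the job is handed in when it is done.

```bash
ls; mkdir -p pics; cat > h.py <<'E'
import numpy as np, cv2, json
from plant import manip, vision, order, state
from scipy.spatial.transform import Rotation as R
def save(n,f):
    c=vision.capture(n); cv2.imwrite('pics/'+f,c['img'][:,:,::-1]); return c
def ray(c,u,v):
    P=np.array(c['pose']); d=np.array([(u-c['cx'])/c['fx'],(v-c['cy'])/c['fy'],1.]); return P[:3,3],P[:3,:3]@d
def onz(c,u,v,z):
    o,d=ray(c,u,v); return o+d*(z-o[2])/d[2]
E
python3 - <<'E'
from h import *
import pickle
for n in('scene','top'):
    c=save(n,n+'0.png'); pickle.dump(c,open(n+'.pkl','wb')); print(n,c['fx'],c['cx'],c['cy'],np.array(c['pose']).round(3).tolist())
s=state(); print(s)
E
```

```text
pics
plant.py
scene 473.5117670491965 320.5482351484634 240.76224696752777 [[0.6, -0.559, 0.572, -174.08], [-0.8, -0.41, 0.438, -515.712], [-0.01, -0.721, -0.693, 982.108], [0.0, 0.0, 0.0, 1.0]]
top 573.574613145432 312.4314984495737 238.34336845702964 [[0.021, -0.995, 0.099, 397.518], [-0.999, -0.024, -0.025, 33.765], [0.027, -0.099, -0.995, 1632.728], [0.0, 0.0, 0.0, 1.0]]
{'t': 0.1, 'joints': array([ 1.04367228e+00,  3.78015625e-01,  7.97545006e-02,  1.27438501e+00,
       -3.37140645e-05,  1.46051198e+00]), 'joint_velocities': array([ 0.00116115, -0.00152116,  0.00348773, -0.00218981,  0.00068803,
        0.00135698]), 'effort': array([ 1.22625028e-03, -4.64694107e+01,  2.70582712e+01,  1.19880913e-02,
       -1.16203860e-04, -3.05423313e-06]), 'ee_pos': array([232.50069537, 525.25602712, 230.4377337 ]), 'tcp_rot': array([ 2.06914098e-01,  9.78358677e-01, -8.83610900e-04, -2.73798186e-04]), 'force': array([ 0.14615332, -0.03970915, -0.29774069]), 'torque': array([-0.01066399,  0.0265995 ,  0.00899499]), 'gripper_force': 0.0, 'opening': 85.34986334259811}
```

View pics/scene0.png

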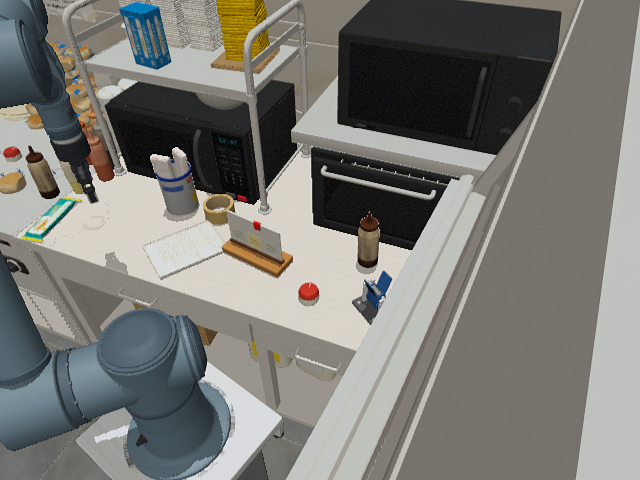

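View pics/top0.png

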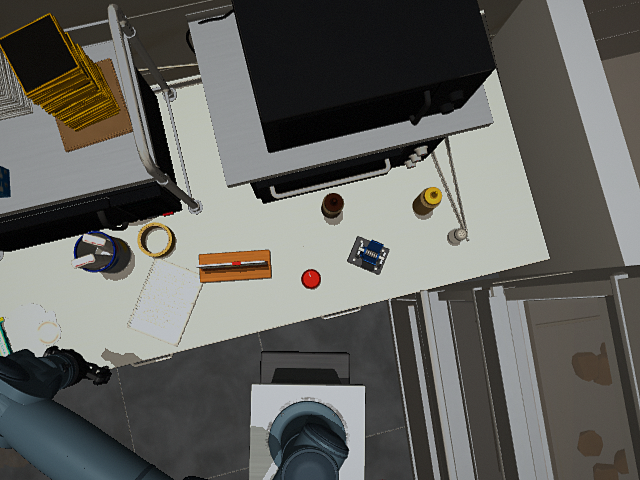

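The scene shows the board with its red tab at about (258,226), the timer at (308,292), the clip in its rack at (375,295) and the brown bottle at (368,243). In the top view the clip is at (370,252), the board at (235,265), the timer at (311,279) and the bottles at (332,205) and (427,200). I'll enlarge the top view around the clip and board.

```bash
python3 - <<'E'
from h import *
import pickle
T=pickle.load(open('top.pkl','rb'));S=pickle.load(open('scene.pkl','rb'))
a=T['img'][222:287,185:285];b=T['img'][222:287,325:425]
im=np.vstack([cv2.resize(np.hstack([a,b]),None,fx=4,fy=4,interpolation=cv2.INTER_NEAREST)])
c=cv2.resize(S['img'][200:265+10,215:315],None,fx=4,fy=4,interpolation=cv2.INTER_NEAREST);d=cv2.resize(S['img'][255:330,325:425],None,fx=4,fy=4,interpolation=cv2.INTER_NEAREST)
cv2.imwrite('pics/z.png',np.vstack([im,np.hstack([c,d])])[:,:,::-1])
def blobs(c,name,lo,hi,roi):
    h=cv2.cvtColor(c['img'],cv2.COLOR_RGB2HSV);m=cv2.inRange(h,lo,hi)
    k=np.zeros_like(m);x0,y0,x1,y1=roi;k[y0:y1,x0:x1]=m[y0:y1,x0:x1]
    n,l,s,ce=cv2.connectedComponentsWithStats(k)
    for i in range(1,n):
        if s[i,4]>5:print(name,s[i],ce[i].round(1), cv2.minAreaRect(np.argwhere(l==i)[:,::-1].astype(np.float32)))
blobs(T,'tabT',(0,150,80),(6,255,255),(220,255,250,275))
blobs(S,'tabS',(0,150,80),(6,255,255),(245,210,275,240))
blobs(T,'clipT',(100,100,30),(125,255,255),(340,230,400,280))
blobs(S,'clipS',(100,100,30),(125,255,255),(345,260,400,330))
blobs(T,'foot',(5,120,60),(20,255,255),(190,240,280,290))
blobs(T,'rack',(80,0,40),(140,90,150),(340,230,400,280))
E
```

```text
tabT [232 261   9   4  29] [236.1 262.8] ((236.0, 262.5), (3.0, 8.0), 90.0)
tabS [253 222   8   9  47] [256.6 225.5] ((256.1100158691406, 225.72999572753906), (6.929646968841553, 7.636753559112549), 8.13010311126709)
clipT [360 240  24  25 259] [371.7 251.6] ((370.81036376953125, 251.27589416503906), (17.72637176513672, 22.1907901763916), 23.198589324951172)
clipS [365 271  27  39 408] [378.4 289. ] ((374.64923095703125, 287.6590270996094), (23.82008934020996, 38.02052307128906), 23.629379272460938)
foot [ 199  250   72   33 1560] [234.8 265.8] ((234.48106384277344, 265.7254638671875), (28.14005470275879, 71.1069564819336), 86.05481719970703)
```

View pics/z.png

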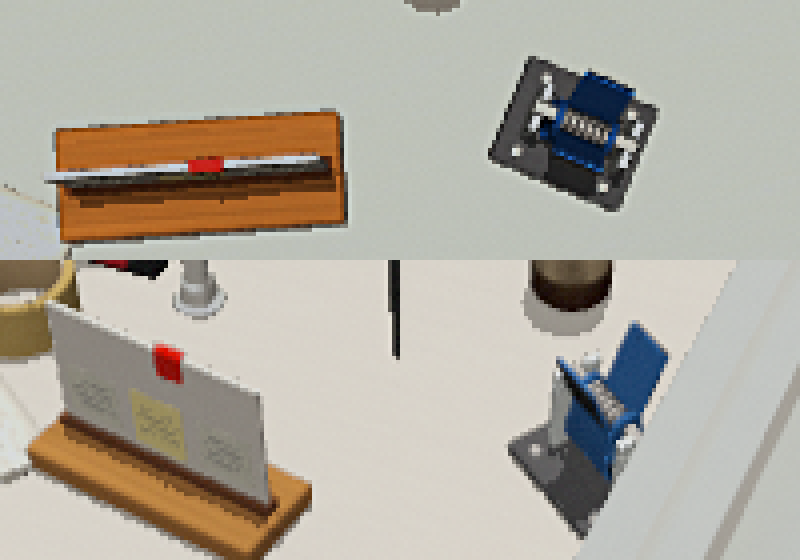

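The enlarged view shows the rack base corners at top pixels about (357,236), (389,248), (379,274) and (347,262), and the coil at (371,253). The tab is at (236,263), and the board's top edge runs from (197,266) to (267,261).

```bash
python3 - <<'E'
from h import *
import pickle
T=pickle.load(open('top.pkl','rb'));S=pickle.load(open('scene.pkl','rb'))
z=lambda x,y,ox:(ox+x/4-.5,222+y/4-.5)
rk=[onz(T,*z(x-400,y,325),10) for x,y in[(530,57),(658,105),(615,210),(490,160)]]
for p in rk:print(p.round(1))
c=sum(rk)/4;e=rk[0]-rk[1];e2=rk[3]-rk[2];print('rack',c.round(1),np.linalg.norm(e),np.linalg.norm(e2),np.linalg.norm(rk[1]-rk[2]),np.degrees(np.arctan2(e[1],e[0])),np.degrees(np.arctan2(e2[1],e2[0])))
print('coil',onz(T,*z(585-400,126,325),79).round(1))
ft=[onz(T,*z(x,y,185),22) for x,y in[(55,130),(341,111),(347,222),(61,241)]]
c=sum(ft)/4;e=ft[0]-ft[1];e2=ft[3]-ft[2];print('foot',c.round(1),np.linalg.norm(e),np.linalg.norm(ft[1]-ft[2]),np.degrees(np.arctan2(e[1],e[0])),np.degrees(np.arctan2(e2[1],e2[0])))
print('tab',onz(T,236,262.8,138).round(1))
def tri(a,b):
    (o,d),(p,q)=ray(T,*a),ray(S,*b);s=np.linalg.lstsq(np.c_[d,-q],p-o,rcond=None)[0];return o+d*s[0],p+q*s[1]
for n,u,h in[('timer',(311,279),37),('brown',(332,203),190),('mus',(430,195),199)]:print(n,onz(T,*u,h).round(1))
for n,u,v in[('tabtop',(236,262.8),(215+165/4,200+(347-260)/4)),('coil',(371.2,253.2),(325+207/4,255+(398-260)/4))]:print(n,[x.round(1) for x in tri(u,v)])
E
```

```bash
cat >> h.py <<'E'
def go(x,y,z,yaw):
    s=state(); r=R.from_quat(s['tcp_rot']); a=np.radians(yaw)
    Y=np.array([np.cos(a),np.sin(a),0]);Z=np.array([0,0,-1.]);X=np.cross(Y,Z)
    q=R.from_matrix(np.c_[X,Y,Z]); print('shift',r.inv().apply(np.array([x,y,z])-s['ee_pos']).round(1),'rv',(r.inv()*q).as_rotvec().round(3),'at',s['ee_pos'].round(1),'t',s['t'],'open',round(s['opening'],1))
E
python3 -c "
from h import *
go(517,-165,230,-20)"
```

```text
shift [-539.6 -516.     1.3] rv [-2.000e-03  1.000e-03  1.503e+00] at [232.5 525.3 230.4] t 0.1 open 85.3
```

Call:
send_path(rows=[{"sx": -29,"sy": -28,"drz": 0.08,"aperture": 85},{"sx": -58,"sy": -56,"drz": 0.16,"aperture": 85},{"sx": -87,"sy": -83,"drz": 0.24,"aperture": 85},{"sx": -116,"sy": -111,"drz": 0.32,"aperture": 85},{"sx": -145,"sy": -139,"drz": 0.4,"aperture": 85}])

```text
t: 0.52
ee_pos: [309.0, 338.2, 230.9]
tcp_rot: [0.399, 0.917, -0.0, -0.0]
force: [1.0, -0.3, 0.2]
opening: 85.0
gripper_force: 0.0
```

```bash
python3 -c "
from h import *
go(517,-165,230,-20)"
```

```text
shift [-509.7 -191.3    1. ] rv [-1.0e-03  0.0e+00  1.1e+00] at [309.  338.2 230.9] t 0.5167 open 85.0
```

Call:
send_path(rows=[{"sx": -38,"sy": -14,"drz": 0.08,"aperture": 85},{"sx": -76,"sy": -28,"drz": 0.16,"aperture": 85},{"sx": -114,"sy": -42,"drz": 0.24,"aperture": 85},{"sx": -152,"sy": -56,"drz": 0.32,"aperture": 85},{"sx": -190,"sy": -70,"drz": 0.4,"aperture": 85}])

```text
t: 0.93
ee_pos: [388.1, 151.7, 231.1]
tcp_rot: [0.573, 0.82, -0.0, -0.0]
force: [2.2, -0.5, -0.4]
opening: 84.9
gripper_force: 0.0
```

```bash
python3 -c "
from h import *
go(517,-165,230,-20)"
```

```text
shift [-341.7   12.4    1.1] rv [-0.    -0.     0.699] at [388.1 151.7 231.1] t 0.9333 open 84.9
```

Call:
send_path(rows=[{"sx": -38,"sy": 1,"drz": 0.08,"aperture": 85},{"sx": -76,"sy": 3,"drz": 0.16,"aperture": 85},{"sx": -114,"sy": 5,"drz": 0.24,"aperture": 85},{"sx": -152,"sy": 6,"drz": 0.32,"aperture": 85},{"sx": -190,"sy": 7,"drz": 0.4,"aperture": 85}])

```text
t: 1.35
ee_pos: [460.6, -24.1, 231.0]
tcp_rot: [0.725, 0.689, -0.0, -0.0]
force: [0.1, 0.7, 0.7]
opening: 85.0
gripper_force: 0.0
```

```bash
python3 -c "
from h import *
go(517,-165,190,-20)"
```

```text
shift [-137.9   63.5   41. ] rv [-0.    -0.     0.299] at [460.6 -24.1 231. ] t 1.35 open 85.0
```

Call:
send_path(rows=[{"sx": -35,"sy": 16,"sz": 5,"drz": 0.08,"aperture": 85},{"sx": -69,"sy": 32,"sz": 12,"drz": 0.16,"aperture": 85},{"sx": -104,"sy": 48,"sz": 26,"drz": 0.24,"aperture": 85},{"sx": -138,"sy": 63.5,"sz": 41,"drz": 0.299,"aperture": 85},{"sx": -138,"sy": 63.5,"sz": 41,"drz": 0.299,"aperture": 85}])

```text
t: 1.77
ee_pos: [518.2, -168.4, 186.5]
tcp_rot: [0.82, 0.572, -0.001, -0.0]
force: [-0.4, -0.2, 0.1]
opening: 85.2
gripper_force: 0.0
```

Call:
send_path(rows=[{"aperture": 85},{"aperture": 85}])

```text
t: 1.93
ee_pos: [516.9, -162.5, 189.8]
tcp_rot: [0.818, 0.575, -0.0, -0.001]
force: [-0.4, 0.4, -0.1]
opening: 85.0
gripper_force: 0.0
```

```bash
python3 - <<'E'
from h import *
import pickle
go(517,-165,190,-20)
s=state();c=save('wrist','w1.png');pickle.dump((s,c),open('w1.pkl','wb'));print({k:(v if k!='hand_eye' else np.array(v).round(3).tolist()) for k,v in c.items() if k!='img'})
E
```

```text
shift [-2.4  0.9 -0.2] rv [-0.002 -0.001  0.004] at [ 516.9 -162.5  189.8] t 1.9333 open 85.0
{'fx': 371.64829954431775, 'fy': 371.64829954431775, 'cx': 321.13128335427604, 'cy': 242.2144259227992, 'hand_eye': [[0.001, -0.953, -0.302, 77.218], [1.0, 0.001, 0.0, 0.227], [0.0, -0.302, 0.953, -142.095], [0.0, 0.0, 0.0, 1.0]]}
```

View pics/w1.png

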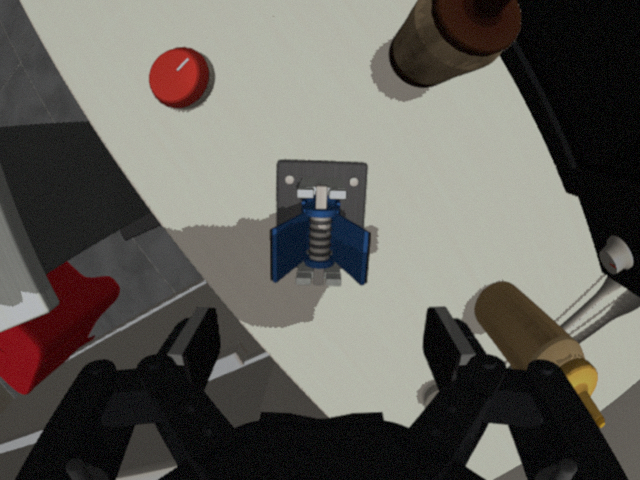

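The wrist view shows the clip squarely below: handle top corners at about (271,235), (272,283), (369,235) and (368,283), the coil centred near column 320, and the rack base's far corners at (278,161) and (367,163).

```bash
cat >> h.py <<'E'
def wray(s,c,u,v):
    H=np.array(c['hand_eye']);a=np.array([u-c['cx'],v-c['cy']]);r=np.hypot(*a);t=r/c['fx']
    d=np.r_[a/r*np.sin(t),np.cos(t)];Q=R.from_quat(s['tcp_rot'])
    return Q.apply(H[:3,3])+s['ee_pos'],Q.apply(H[:3,:3]@d)
def wz(s,c,u,v,z):
    o,d=wray(s,c,u,v);return o+d*(z-o[2])/d[2]
E
python3 - <<'E'
from h import *
import pickle
s,c=pickle.load(open('w1.pkl','rb'))
h=cv2.cvtColor(c['img'],cv2.COLOR_RGB2HSV);m=cv2.inRange(h,(100,120,40),(125,255,255));m[:,:260]=0;m[:,380:]=0;m[:190]=0;m[295:]=0
pts=np.argwhere(m)[:,::-1]
for n,u in[('L',pts[:,0]<285),('R',pts[:,0]>355)]:
    q=pts[u];print(n,q.min(0),q.max(0),[q[q[:,1]==v][:,0].min() if n=='L' else q[q[:,1]==v][:,0].max() for v in(240,250,260,270,278)])
k=[wz(s,c,u,v,116) for u,v in[(271,235),(272,283),(369,235),(368,283)]]
print(np.round(k,1));print('centre',(sum(k)/4).round(1),'width',np.linalg.norm(k[0]-k[2]),np.linalg.norm(k[1]-k[3]),'len',np.linalg.norm(k[0]-k[1]))
for e in(k[0]-k[1],k[2]-k[3]):print(np.degrees(np.arctan2(e[1],e[0])))
a,b=wz(s,c,320.5,212,79),wz(s,c,320,265,79);e=a-b;print('coil',a,b,((a+b)/2).round(1),np.degrees(np.arctan2(e[1],e[0])))
r=[wz(s,c,278,161,10),wz(s,c,367,163,10)];e=r[0]-r[1];print('rack far',r,np.linalg.norm(e),np.degrees(np.arctan2(e[1],e[0])))
E
```

```text
L [272 223] [284 281] [np.int64(272), np.int64(272), np.int64(272), np.int64(272), np.int64(273)]
R [356 225] [368 283] [np.int64(368), np.int64(367), np.int64(366), np.int64(365), np.int64(364)]
[[ 492.8 -139.5  116. ]
 [ 481.3 -169.2  116. ]
 [ 549.1 -159.6  116. ]
 [ 539.  -189.8  116. ]]
centre [ 515.6 -164.5  116. ] width 59.704326419727046 61.206247707434365 len 31.906140548826944
68.87175773131504
71.57059993183272
coil [ 523.080477   -144.13388325   79.        ] [ 509.38666111 -181.19756161   79.        ] [ 516.2 -162.7   79. ] 69.72237890116966
rack far [array([ 498.26381293, -103.4794112 ,   10.        ]), array([ 570.33063392, -131.11710601,   10.        ])] 77.18464136705184 159.01813338462378
```

```bash
python3 -c "
from h import *
go(516,-164.3,83,-20)"
```

```text
shift [ -2.6  -0.3 107.4] rv [-0.001 -0.     0.005] at [ 517.2 -162.   190.4] t 1.9833 open 85.0
```

Call:
send_path(rows=[{"sx": -2,"sz": 25,"aperture": 85},{"sx": -2.5,"sz": 50,"aperture": 85},{"sx": -2.5,"sz": 75,"aperture": 85},{"sx": -2.5,"sz": 95,"aperture": 85},{"sx": -2.5,"sz": 107,"aperture": 85}])

```text
t: 2.4
ee_pos: [515.4, -163.1, 81.9]
tcp_rot: [0.817, 0.576, -0.0, -0.001]
force: [0.2, 0.1, 0.2]
opening: 84.8
gripper_force: 0.0
```

Call:
send_path(rows=[{"aperture": 85},{"aperture": 85},{"aperture": 85}])

```text
t: 2.65
ee_pos: [517.7, -164.9, 84.9]
tcp_rot: [0.818, 0.576, 0.001, 0.001]
force: [-0.0, -0.6, -0.0]
opening: 84.5
gripper_force: 0.0
```

```bash
python3 -c "
from h import *
go(516,-164.3,83,-20)"
```

```text
shift [-0.  -1.8  1.9] rv [0.002 0.    0.005] at [ 517.7 -164.9   84.9] t 2.65 open 84.5
```

Call:
send_path(rows=[{"aperture": 55},{"aperture": 45},{"aperture": 35},{"aperture": 20},{"aperture": 15}])

```text
t: 3.07
ee_pos: [516.0, -165.3, 85.5]
tcp_rot: [0.818, 0.575, -0.0, -0.0]
force: [-10.9, 3.5, 46.3]
opening: 25.9
gripper_force: 59.7
```

Call:
send_path(rows=[{"aperture": 15},{"aperture": 15},{"aperture": 15},{"aperture": 15},{"aperture": 15}])

```text
t: 3.48
ee_pos: [515.8, -165.2, 85.8]
tcp_rot: [0.818, 0.575, -0.0, -0.0]
force: [-7.6, 3.0, 17.8]
opening: 25.7
gripper_force: 59.7
```

Call:
send_path(rows=[{"aperture": 15},{"aperture": 15},{"aperture": 15},{"aperture": 15},{"aperture": 15}])

```text
t: 3.9
ee_pos: [515.8, -165.2, 85.8]
tcp_rot: [0.818, 0.575, -0.0, -0.0]
force: [-7.9, 2.7, 17.6]
opening: 25.1
gripper_force: 59.7
```

Call:
send_path(rows=[{"sz": -4,"aperture": 15},{"sz": -10,"aperture": 15},{"sz": -20,"aperture": 15},{"sz": -35,"aperture": 15},{"sz": -55,"aperture": 15}])

```text
t: 4.32
ee_pos: [516.6, -165.2, 138.5]
tcp_rot: [0.818, 0.575, -0.0, -0.0]
force: [-0.0, -1.0, -0.8]
opening: 25.1
gripper_force: 59.7
```

Call:
send_path(rows=[{"sz": -25,"aperture": 15},{"sz": -55,"aperture": 15},{"sz": -85,"aperture": 15},{"sz": -110,"aperture": 15},{"sz": -110,"aperture": 15}])

```text
t: 4.73
ee_pos: [520.4, -166.9, 255.2]
tcp_rot: [0.818, 0.575, 0.003, 0.005]
force: [0.3, -0.6, -1.0]
opening: 25.8
gripper_force: 59.7
```

Call:
send_path(rows=[{"aperture": 15},{"aperture": 15}])

```text
t: 4.9
ee_pos: [517.0, -165.4, 248.1]
tcp_rot: [0.818, 0.575, 0.0, 0.0]
force: [0.7, 0.1, -1.1]
opening: 25.0
gripper_force: 59.7
```

```bash
python3 - <<'E'
from h import *
import pickle
s=state();c=save('wrist','w2.png');pickle.dump((s,c),open('w2.pkl','wb'))
go(478,194,250,5.1)
E
```

```text
shift [ 325.  -157.6   -2.4] rv [-0.001 -0.001 -0.434] at [ 516.4 -165.1  247.3] t 4.95 open 25.1
```

View pics/w2.png

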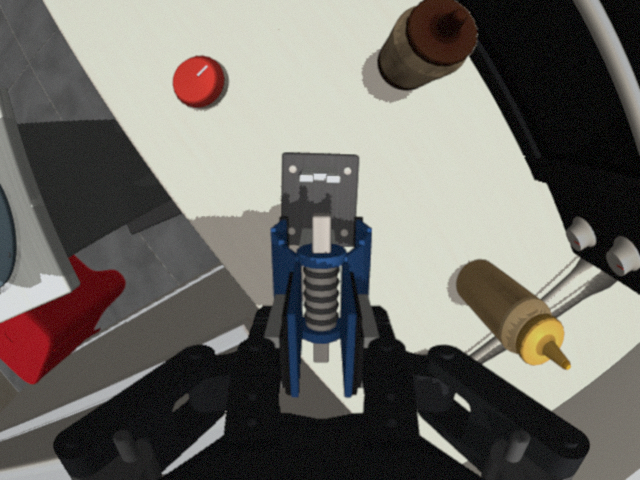

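The clip is out and held squeezed: handles parallel at columns 293 and 350, coil and bar straight at column 321, far bar end at about (321,216) and near end at (321,361).

```bash
python3 - <<'E'
from h import *
import pickle
s,c=pickle.load(open('w2.pkl','rb'))
s=dict(s);s['ee_pos']=np.zeros(3);s['tcp_rot']=[0,0,0,1]
for z in(6,9,12,15,18):
    a,b=wz(s,c,321,216,z),wz(s,c,321,361,z);e,f=wz(s,c,302,300,z),wz(s,c,342,300,z);print(z,a.round(1),b.round(1),'len',(a-b)[0].round(1),'midx',((a+b)/2)[0].round(1),'coil y',e[1].round(1),f[1].round(1))
E
```

```text
6 [41.6  0.2  6. ] [-29.9   0.2   6. ] len 71.5 midx 5.8 coil y -8.2 9.5
9 [40.9  0.2  9. ] [-32.1   0.2   9. ] len 72.9 midx 4.4 coil y -8.4 9.7
12 [40.1  0.2 12. ] [-34.3   0.2  12. ] len 74.4 midx 2.9 coil y -8.6 9.9
15 [39.4  0.2 15. ] [-36.4   0.2  15. ] len 75.8 midx 1.5 coil y -8.7 10.1
18 [38.7  0.2 18. ] [-38.6   0.2  18. ] len 77.3 midx 0.1 coil y -8.9 10.3
```

Call:
send_path(rows=[{"sx": 30,"sy": -15,"drz": -0.04,"aperture": 15},{"sx": 65,"sy": -31,"sz": -1,"drz": -0.09,"aperture": 15},{"sx": 102,"sy": -49,"sz": -2,"drz": -0.14,"aperture": 15},{"sx": 138,"sy": -67,"sz": -2,"drz": -0.19,"aperture": 15},{"sx": 174,"sy": -84,"sz": -2,"drz": -0.24,"aperture": 15}])

```text
t: 5.37
ee_pos: [495.0, 28.5, 248.7]
tcp_rot: [0.743, 0.67, -0.001, -0.001]
force: [0.7, -0.4, -1.9]
opening: 25.3
gripper_force: 59.7
```

```bash
python3 -c "
from h import *
go(478,194,250,5.1)"
```

```text
shift [162.9 -34.   -1.2] rv [-0.003 -0.    -0.192] at [495.   28.5 248.7] t 5.3667 open 25.3
```

Call:
send_path(rows=[{"sx": 32,"sy": -8,"drz": -0.05,"aperture": 15},{"sx": 64,"sy": -17,"drz": -0.1,"aperture": 15},{"sx": 90,"sy": -27,"drz": -0.15,"aperture": 15},{"sx": 103,"sy": -34,"drz": -0.192,"aperture": 15},{"sx": 103,"sy": -34,"drz": -0.192,"aperture": 15}])

```text
t: 5.78
ee_pos: [471.3, 135.4, 248.7]
tcp_rot: [0.674, 0.739, -0.001, -0.002]
force: [-0.0, -0.5, -1.5]
opening: 25.1
gripper_force: 59.7
```

Call:
send_path(rows=[{"aperture": 15},{"aperture": 15},{"aperture": 15}])

```text
t: 6.03
ee_pos: [473.7, 131.8, 249.7]
tcp_rot: [0.676, 0.737, -0.0, -0.0]
force: [0.4, 0.0, -1.2]
opening: 24.9
gripper_force: 59.7
```

```bash
python3 - <<'E'
from h import *
import pickle
s=state();c=save('wrist','w3.png');pickle.dump((s,c),open('w3.pkl','wb'))
go(478,194,250,5.1)
E
```

```text
shift [61.6  9.4 -0.1] rv [-0.     0.    -0.004] at [473.8 131.8 249.9] t 6.0833 open 25.6
```

View pics/w3.png

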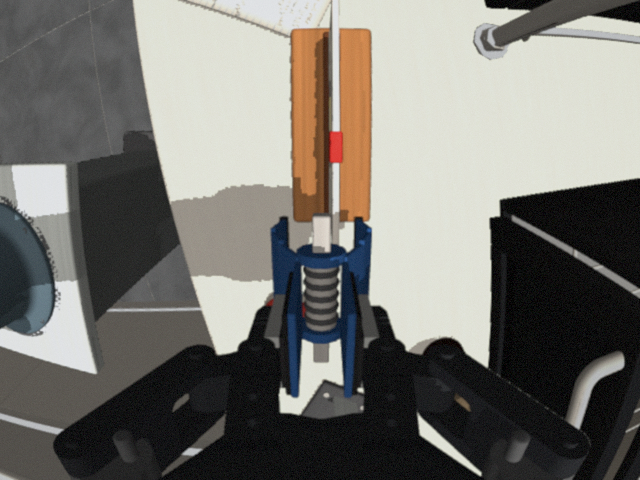

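The wrist view shows the red tab at about (336,147) ahead of the clip, the board edge running near column 335, and the foot corners at (292,30), (371,30), (370,220) and (292,218).

```bash
python3 - <<'E'
from h import *
import pickle
s,c=pickle.load(open('w3.pkl','rb'))
h=cv2.cvtColor(c['img'],cv2.COLOR_RGB2HSV);m=cv2.inRange(h,(0,150,80),(6,255,255))|cv2.inRange(h,(175,150,80),(180,255,255))
p=np.argwhere(m[110:190,315:360])[:,::-1]+[315,110];print(p.min(0),p.max(0))
for v in range(p[:,1].min(),p[:,1].max()+1,3):
    q=p[p[:,1]==v];print(v,q[:,0].min(),q[:,0].max(),c['img'][v,336])
wh=cv2.inRange(h,(0,0,170),(180,40,255))
E=[]
for v in(50,70,90,110,125,175,190,205):
    row=c['img'][v].astype(int).sum(1);print(v,row[322:352:1].tolist())
f=[wz(s,c,u,v,22) for u,v in[(292,30),(371,30),(370.5,220),(292,218.5)]];print(np.round(f,1),(sum(f)/4).round(1))
e=f[0]-f[3]+f[1]-f[2];print(np.degrees(np.arctan2(e[1],e[0])))
E
```

```text
[329 131] [342 162]
131 330 340 [217 157 157]
134 329 342 [221  65  59]
137 329 342 [224  72  66]
140 329 342 [221  67  60]
143 329 342 [221  68  60]
146 329 341 [224  71  64]
149 329 341 [220  66  58]
152 329 341 [222  64  58]
155 329 342 [221  64  56]
158 329 342 [220  59  54]
161 329 341 [216  59  52]
50 [219, 169, 134, 152, 133, 150, 239, 313, 337, 343, 516, 652, 680, 676, 677, 669, 603, 427, 351, 396, 424, 426, 428, 413, 424, 407, 408, 415, 407, 395]
70 [240, 189, 122, 144, 143, 153, 221, 299, 313, 308, 476, 652, 682, 684, 676, 683, 626, 414, 371, 406, 433, 427, 415, 408, 407, 423, 419, 416, 403, 423]
90 [236, 189, 141, 151, 151, 140, 153, 212, 241, 269, 432, 633, 681, 683, 681, 678, 633, 467, 370, 391, 415, 414, 418, 410, 410, 427, 407, 407, 411, 407]
110 [233, 181, 133, 125, 145, 136, 194, 303, 332, 320, 455, 617, 674, 681, 683, 674, 652, 531, 386, 395, 414, 405, 411, 409, 403, 399, 413, 414, 410, 402]
125 [239, 180, 134, 125, 147, 133, 184, 282, 326, 341, 497, 634, 672, 683, 676, 680, 666, 550, 380, 388, 416, 413, 407, 403, 400, 410, 419, 411, 402, 398]
175 [260, 224, 150, 122, 131, 144, 177, 280, 317, 341, 463, 621, 682, 679, 680, 678, 654, 462, 376, 400, 411, 397, 392, 391, 408, 410, 409, 414, 413, 410]
190 [254, 214, 149, 127, 132, 147, 197, 286, 295, 320, 470, 634, 678, 676, 677, 684, 640, 455, 378, 401, 406, 395, 397, 404, 410, 413, 419, 410, 395, 407]
205 [268, 226, 149, 125, 143, 137, 195, 295, 309, 296, 433, 598, 678, 681, 679, 677, 624, 454, 375, 399, 402, 402, 386, 399, 406, 416, 410, 415, 401, 412]
[[430.1 306.3  22. ]
 [507.2 313.8  22. ]
 [525.8 120.2  22. ]
 [445.2 114.8  22. ]] [477.1 213.8  22. ]
94.9956406086778
```

```bash
python3 - <<'E'
from h import *
import pickle
s,c=pickle.load(open('w3.pkl','rb'))
a=wz(s,c,335.6,146.6,138);print('tab world',a)
Q=R.from_quat(s['tcp_rot']).inv();print('tool',Q.apply(a-s['ee_pos']))
for v in((131,50),(125,205)):
    p,q=wz(s,c,335.4,205,136),wz(s,c,335.5,60,136);e=q-p
print('edge yaw',np.degrees(np.arctan2(e[1],e[0])),p,q)
for v in(130.5,162.5):print(wz(s,c,335.6,v,138))
# clip jaws/bar symmetric columns
h=cv2.cvtColor(c['img'],cv2.COLOR_RGB2HSV);m=cv2.inRange(h,(100,120,30),(125,255,255))
for v in(235,250,330,370,385):
    x=np.where(m[v,260:385])[0]+260;print(v,x.min(),x.max(),(x.min()+x.max())/2)
print(Q.apply(np.array([0,0,1.])))
E
```

```text
tab world [478.03164329 197.00356379 138.        ]
tool [ 64.63440198   9.98387825 111.68368998]
edge yaw 95.11550604241904 [481.7803341  156.10581885 136.        ] [472.76218223 256.84431251 136.        ]
[477.03762278 207.9680602  138.        ]
[479.02958566 186.12998432 138.        ]
235 272 370 321.0
250 273 369 321.0
330 287 356 321.5
370 289 353 321.0
385 290 352 321.0
[-3.29456240e-04 -9.21473865e-04 -9.99999521e-01]
```

Call:
send_path(rows=[{"sx": 18,"sy": 3,"aperture": 15},{"sx": 38,"sy": 6,"aperture": 15},{"sx": 55,"sy": 9,"aperture": 15},{"sx": 63,"sy": 9.6,"aperture": 15},{"sx": 63,"sy": 9.6,"aperture": 15}])

```text
t: 6.5
ee_pos: [477.9, 196.9, 250.1]
tcp_rot: [0.675, 0.737, 0.0, -0.0]
force: [-0.3, 0.3, -0.8]
opening: 25.5
gripper_force: 59.7
```

Call:
send_path(rows=[{"sz": 4,"aperture": 15},{"sz": 12,"aperture": 15},{"sz": 20,"aperture": 15},{"sz": 26,"aperture": 15},{"sz": 28,"aperture": 15}])

```text
t: 6.92
ee_pos: [476.7, 195.5, 220.5]
tcp_rot: [0.676, 0.737, -0.001, -0.001]
force: [-0.2, -0.0, -1.7]
opening: 25.1
gripper_force: 59.7
```

Call:
send_path(rows=[{"aperture": 15},{"aperture": 15},{"aperture": 15}])

```text
t: 7.17
ee_pos: [477.9, 196.4, 222.6]
tcp_rot: [0.676, 0.737, 0.0, 0.0]
force: [-0.2, 0.7, -0.7]
opening: 25.2
gripper_force: 59.7
```

```bash
python3 - <<'E'
from h import *
import pickle
s=state();c=save('wrist','w4.png');pickle.dump((s,c),open('w4.pkl','wb'))
S=save('scene','s4.png');pickle.dump(S,open('s4.pkl','wb'))
z=cv2.resize(S['img'][150:270,180:340],None,fx=3,fy=3,interpolation=cv2.INTER_CUBIC)
w=cv2.resize(c['img'][60:420,220:430],None,fx=1,fy=1)
cv2.imwrite('pics/s4z.png',np.hstack([z,w])[:,:,::-1])
go(478,196,170,5.1)
E
```

```text
shift [-0.5 -0.1 52.8] rv [ 0.001 -0.    -0.002] at [478.  196.5 222.8] t 7.2667 open 25.3
```

View pics/s4z.png

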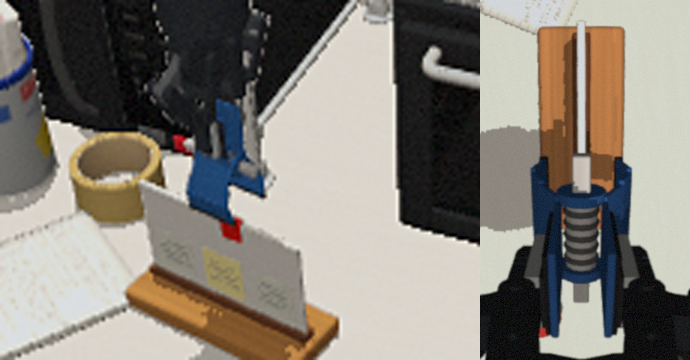

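The clip sits above the tab. The near jaw's lower edge in the scene crop runs from about (188,200) to (233,222), and the tab's top front edge from (220,218) to (242,229). In the wrist view the board edge (column 322) lines up with the bar (column 321).

```bash
python3 - <<'E'
from h import *
import pickle
S=pickle.load(open('s4.pkl','rb'));s,c=pickle.load(open('w4.pkl','rb'))
Q=R.from_quat(s['tcp_rot']).inv()
def onplane(u,v,ty):   # plane tool y = ty
    o,d=ray(S,u,v);o=Q.apply(o-s['ee_pos']);d=Q.apply(d);return o+d*(ty-o[1])/d[1]
z=lambda x,y:(180+(x+.5)/3-.5,150+(y+.5)/3-.5)
for ty in(-22,):print('jaw',[onplane(*z(*p),ty).round(1) for p in((188,200),(233,222))])
h=cv2.cvtColor(S['img'],cv2.COLOR_RGB2HSV);m=cv2.inRange(h,(0,150,120),(6,255,255));p=np.argwhere(m[215:240,245:270])[:,::-1]+[245,215];r=cv2.boxPoints(cv2.minAreaRect(p.astype(np.float32)));print('tab px',p.min(0),p.max(0),p.mean(0))
for q in(z(220,218),z(242,229),z(242,243),p.mean(0)):print('tab',onplane(*q,-4.5).round(1))
h=cv2.cvtColor(c['img'],cv2.COLOR_RGB2HSV);g=c['img'].astype(int).sum(2)
for v in(95,120,145,170):print(v,np.where(g[v,300:345]>560)[0][[0,-1]]+300)
for px in(321.5,322.):print(Q.apply(wz(s,c,px,120,136)-s['ee_pos']))
E
```

```text
jaw [array([ 29.2, -22. ,  57.8]), array([-20. , -22. ,  60.9])]
tab px [254 223] [259 230] [256.73333333 226.76666667]
tab [10.9 -4.5 83.8]
tab [-13.5  -4.5  85.6]
tab [-11.3  -4.5 103.6]
tab [-0.2 -4.5 94.6]
95 [318 323]
120 [318 324]
145 [318 324]
170 [319 324]
[82.21307714  0.40008958 86.59252165]
[82.21340222  0.70231642 86.59269469]
```

```bash
python3 - <<'E'
from h import *
import pickle
S=pickle.load(open('s4.pkl','rb'))
cv2.imwrite('pics/s4y.png',cv2.resize(S['img'][180:240,230:290],None,fx=10,fy=10,interpolation=cv2.INTER_CUBIC)[:,:,::-1])
E
```

```text
(no output)
```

View pics/s4y.png

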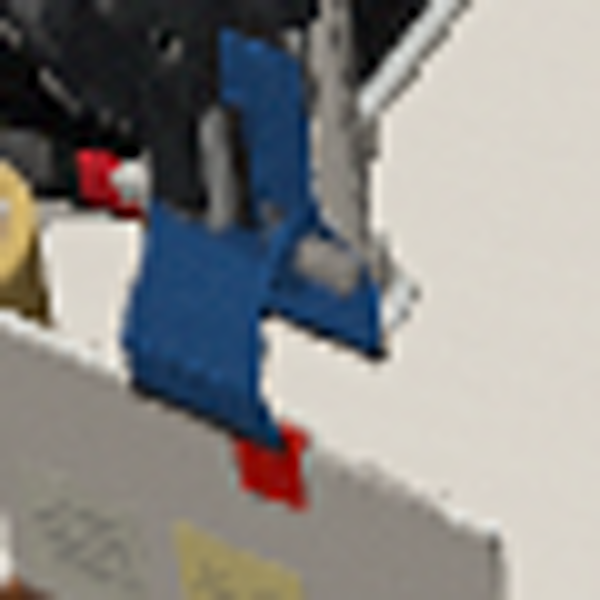

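Closer view: the near jaw's tip corners are at crop (132,386) and (278,448), the far jaw's near-end tip at (383,355), and the tab's top right corner at (307,430) and bottom corners at (243,488) and (303,507).

```bash
python3 - <<'E'
from h import *
import pickle
S=pickle.load(open('s4.pkl','rb'));s,c=pickle.load(open('w4.pkl','rb'))
Q=R.from_quat(s['tcp_rot']).inv()
def pl(x,y,k,val):
    o,d=ray(S,230+(x+.5)/10-.5,180+(y+.5)/10-.5);o=Q.apply(o-s['ee_pos']);d=Q.apply(d);return (o+d*(val-o[k])/d[k]).round(1)
for z in(66,69.5):print('jaw z',z,[pl(*p,2,z) for p in((132,386),(278,448),(383,355))])
print('jaw y',pl(132,386,1,-22),pl(278,448,1,-22),pl(383,355,1,22))
for p in((243,488),(303,507)):print('tab bottom front',pl(*p,1,-4.5))
print('tab topright',pl(307,430,1,4.5), pl(307,430,1,-4.5))
print('board end',pl(500,540,1,-2.5),'expected z',s['ee_pos'][2]-136)
E
```

```text
jaw z 66 [array([ 30.5, -20.3,  66. ]), array([-17.7, -19.8,  66. ]), array([-19. ,  24.5,  66. ])]
jaw z 69.5 [array([ 33.4, -17.3,  69.5]), array([-15. , -16.9,  69.5]), array([-16.4,  27.6,  69.5])]
jaw y [ 28.8 -22.   63.9] [-19.7 -22.   63.4] [-21.2  22.   63.2]
tab bottom front [ 11.   -4.5 105.7]
tab bottom front [ -9.7  -4.5 102.8]
tab topright [-6.7  4.5 83.3] [-14.8  -4.5  72.7]
board end [-75.   -2.5  85. ] expected z 86.58161064093039
```

Call:
send_path(rows=[{"sx": -1,"aperture": 15},{"sx": -2.5,"aperture": 15},{"sx": -2.5,"sz": 4,"aperture": 15},{"sx": -2.5,"sz": 10,"aperture": 15},{"sx": -2.5,"sz": 16,"aperture": 15}])

```text
t: 7.68
ee_pos: [477.9, 193.9, 205.8]
tcp_rot: [0.676, 0.737, 0.0, 0.0]
force: [0.5, 0.3, -1.3]
opening: 25.5
gripper_force: 59.7
```

Call:
send_path(rows=[{"sz": 6,"aperture": 15},{"sz": 12,"aperture": 15},{"sz": 17,"aperture": 15},{"sz": 20,"aperture": 15},{"sz": 20,"aperture": 15}])

```text
t: 8.1
ee_pos: [477.3, 193.8, 185.3]
tcp_rot: [0.676, 0.737, -0.001, -0.0]
force: [0.5, -0.2, -1.9]
opening: 25.5
gripper_force: 59.7
```

```bash
python3 - <<'E'
from h import *
print(state()['force'])
go(478,193.8,169.5,5.1)
E
```

```text
[ 0.48916835 -0.16644579 -1.92167926]
shift [-0.   0.8 15.8] rv [-0.002  0.    -0.002] at [477.3 193.8 185.3] t 8.1 open 25.5
```

Call:
send_path(rows=[{"sz": 4,"aperture": 15},{"sz": 8,"aperture": 15},{"sz": 12,"aperture": 15},{"sz": 15,"aperture": 15},{"sz": 16,"aperture": 15}])

```text
t: 8.52
ee_pos: [477.5, 193.8, 169.7]
tcp_rot: [0.676, 0.737, -0.0, -0.0]
force: [-0.5, -0.6, -1.6]
opening: 25.2
gripper_force: 59.7
```

Call:
send_path(rows=[{"aperture": 15},{"aperture": 15},{"aperture": 15},{"aperture": 15}])

```text
t: 8.85
ee_pos: [478.1, 194.0, 170.6]
tcp_rot: [0.676, 0.737, 0.0, 0.0]
force: [0.3, 1.1, -1.1]
opening: 25.5
gripper_force: 59.7
```

```bash
python3 - <<'E'
from h import *
import pickle
s=state();c=save('wrist','w5.png');pickle.dump((s,c),open('w5.pkl','wb'))
S=save('scene','s5.png');pickle.dump(S,open('s5.pkl','wb'))
z=cv2.resize(S['img'][185:245,225:275],None,fx=9,fy=9,interpolation=cv2.INTER_CUBIC)
w=cv2.resize(c['img'][190:370,265:375],(330,540),interpolation=cv2.INTER_CUBIC)
cv2.imwrite('pics/s5z.png',np.hstack([z,w])[:,:,::-1])
go(478,193.8,169.5,5.1);print(s['force'])
E
```

```text
shift [-0.2 -0.1  1. ] rv [ 0.    -0.    -0.002] at [478.  194.  170.5] t 8.95 open 25.4
[ 0.32637238  1.09733866 -1.09622753]
```

View pics/s5z.png

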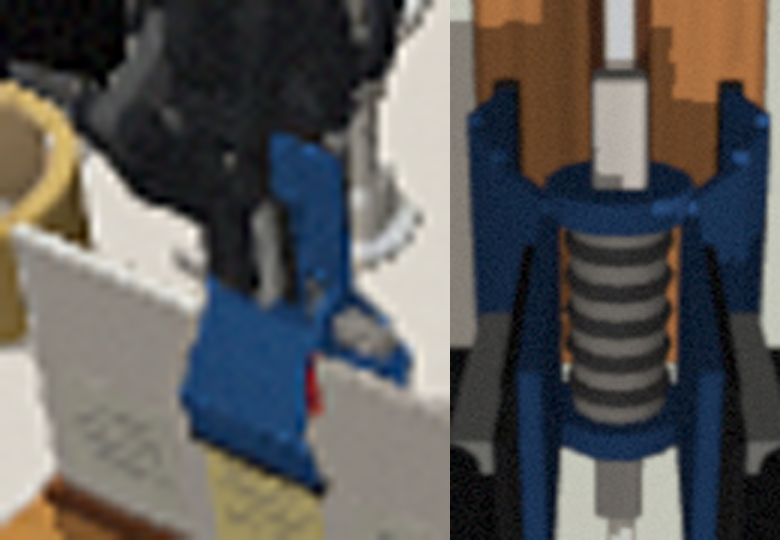

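The clip straddles the board at the tab. In the scene crop the near jaw's tip corners are at (190,436) and (323,492), and the tab's right edge shows at (320,355) to (315,412). In the wrist crop the board edge lines up with the bar at column 620. I'll do one numeric check of the centring along the edge.

```bash
python3 - <<'E'
from h import *
import pickle
S=pickle.load(open('s5.pkl','rb'));s,c=pickle.load(open('w5.pkl','rb'))
Q=R.from_quat(s['tcp_rot']).inv()
def pl(x,y,k,val):
    o,d=ray(S,225+(x+.5)/9-.5,185+(y+.5)/9-.5);o=Q.apply(o-s['ee_pos']);d=Q.apply(d);return (o+d*(val-o[k])/d[k]).round(1)
print('jaw',pl(190,436,1,-22),pl(323,492,1,-22),'far',pl(412,385,1,22))
print('tab right front bottom',pl(316,413,1,-4.5),pl(322,413,1,-4.5),'top',pl(322,352,1,-4.5))
# tab right edge using original scene image px
S0=pickle.load(open('scene.pkl','rb'));h=cv2.cvtColor(S0['img'],cv2.COLOR_RGB2HSV);m=cv2.inRange(h,(0,150,80),(6,255,255));p=np.argwhere(m[210:240,245:275])[:,::-1]+[245,210]
u,v=p.mean(0);o,d=ray(S0,u,v);o=Q.apply(o-s['ee_pos']);d=Q.apply(d);print('tab centroid',(u,v),(o+d*(-3.5-o[1])/d[1]).round(1))
E
```

```text
jaw [ 29.5 -22.   64.8] [-21.1 -22.   63.1] far [-22.6  22.   53.6]
tab right front bottom [-6.6 -4.5 51.9] [-9.  -4.5 50.7] top [-12.2  -4.5  24.7]
tab centroid (np.float64(256.5531914893617), np.float64(225.48936170212767)) [ 3.1 -3.5 39.2]
```

```bash
python3 -c "
from h import *
print(order.finish_job())"
```

```text
the job is handed in; nothing more can be done
None
```

The job is handed in at about 9 s. The clip is held wide open astride the board at the red tab, centred to within about 1 mm by the scene camera; the wrist and top views differ from that by up to about 3 mm. The wrist force stayed near zero, with no sign of touching the board.

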